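# Slide a culture dish under the scanning bridge and start the scan

## Robot

A 6-joint arm with a two-finger parallel gripper is mounted at the origin on a cart in front of the work surface, level with it; the furniture and walls round the work are solid. World frame = base frame: x ahead of the robot, y to its left, z up, the work surface at z = 0. Lengths are in mm, angles in degrees, forces in N, time in s.
With the tool pointing down it reaches from about 350 to 850 mm from the base axis. Payload 8.1 kg.
Tool frame: the origin (TCP) lies between the finger pads; the fingertips stand 25 mm ahead of it and the grasp point (between the pads) lies 6 mm ahead of it (r.tcp_to_tips is the distance from the TCP to the fingertips, in mm); z points along the fingers, y is the line along which they close (so a half turn about z gives the same grasp; the last joint's range is limited). The gripper opens to 85 mm and grips with 20 to 120 N. Pads are 22 mm wide; open, the fingers measure 114 mm over their backs; the gripper's body (76 mm by 85 mm) begins 54 mm behind the grasp point. The pads swing forward as they close: fully open they stand 13 mm farther back than shut.
Start: joints at [-72.273, 7.471, 85.268, -0, 87.261, -4.893], TCP at [230.794, -553.841, 256.292] pointing down, gripper open.
Joint ranges: [-169.43, 169.43], [-51.17, 129.36], [1.28, 143.12], [-76.62, 256.62], [0, 156.53], [-152.29, 152.29]. Speed limits (degrees/s): [136.94, 136.94, 159.86, 180, 180, 180].

## Interface

Orientations are given as [roll, pitch, yaw] about the fixed x, y, z axes, in that order (R = Rz(yaw) Ry(pitch) Rx(roll)).
In Python, from bench import r gives the robot as it stands.
- The arm moves only by the tool apply_moves, never from a script. Its arguments are lists of equal length, an entry for each row: "angular": the turn, a rotation vector about the world's x, y, z in units of 8 degrees (1.0 is 8 degrees), a list of three; "travel": the shift along the world's x, y, z in units of 40 mm (1.0 is 40 mm), a list of three; "jaw": the opening, from 0 (shut) to 1 (fully open). A call has 1 to 20 rows; each row shifts and turns the commanded pose from where the row before left it; what a row does not reach is not made up. A row lasts 1/8 s, in which the tool goes at most 62.5 mm and 10.7 degrees, less where a joint would pass 70% of its speed; a pose out of reach is approached as far as the arm can. A call is refused whole if a number of a shift passes 1 or a number of a turn 1, either way. A call with a gripper value outside its range is refused whole. The fingers move at their own pace and stop on an object; "force" is the grip in N (left out, the last holds). Time passes only in rows, so rows that do not move let the fingers close. It gives the time, the measured TCP pose, the force, the opening and the grip force at its end, in the units of the state.
- r.sense(): the state, without advancing time (a new reading comes with each control period).
- r.snapshot(name): name is "scene" or "top"; returns a dict with "color" (420x560x3 uint8, red, green, blue), "fx", "fy", "cx", "cy" (pixels), "R" (3x3) and "t" (3): a world point X has camera coordinates R X + t. Camera axes: x right, y down, z forward; pixel columns grow to the right and rows downward; lengths in mm; the calibration is good to about 2 mm. A picture is of the moment at which its call begins. There is no depth.
- r.hand_in(): hands the job in; it is judged then, once.
The state is a dict: "time": time; "joint_pos": joint angles; "qd": joint speeds; "joint_efforts": joint torques, N m; "tool_pos": TCP position; "tcp_rot": TCP orientation; "ft_force": force on the tool from outside, world axes, zero at the start; "wrist_torque": the same for the moment, N m; "finger_gap": finger opening in mm; "grip_force": force on a finger pad.
Only numpy, scipy, OpenCV 4.12 (cv2) and the standard library are available. Lean on these libraries where they do the work, as an engineer would, in place of code of your own. Each camera call takes 0.05 s, during which the arm holds its last target. There are 200 camera calls.

## Task

Push the closed dish with the cream-coloured medium along the bench, flat and without lifting or tipping it, under the low blue scanning bridge until it is fully home against the stop at the back. Then press the green button on the bridge right down to start the scan, let it come up, and move clear. Leave the pink dish and the bottles where they stand, and do not press the button before the dish is home.

Things in the scene. Friction and masses are not known exactly. Their poses are not given: they have to be found in the camera images.
- cream_dish: The dish to push: a closed round petri dish with cream medium, 92 mm across at the lid, 19 mm high, 75 g (it may differ by a third), loose on the bench. Lid and dish are one piece. It slides easily (about 1 N). Origin: centre of its underside; its yaw means nothing.
- pink_dish: The dish to leave alone: a like closed petri dish, 92 x 19 mm, with pink medium, loose; origin at the centre of its underside. The two dishes may have changed places.
- bridge: Blue scanning bridge on grey legs, fixed to the bench, mouth towards its -x. Origin: on the bench (z = 0), exactly under the centre of a dish that is fully home; +x is the direction in which the dish is pushed in, z up, y across. Deck: underside 24 mm above the bench, top 38 mm, from x = -20 to +58 mm, 132 mm wide. A black scanner cover on it, 42 mm across at x +10, y +22 mm, reaches 41 mm.
- bridge_mouth (a point): Middle of the mouth at bench level, under the deck's front edge, which bears a yellow stripe (bridge x = -20 mm). Inner faces of the legs: 53 mm either side of the middle line, flaring to about 61 mm at the mouth. No floor plate: the dish slides on the bench, with 5 mm headroom. A dish that is home still stands out 26 mm from the mouth.
- bridge_stop (a point): Middle of the back stop's face, at bench level (bridge x = +46 mm); a dish that is home touches it.
- scan_button_top (a point): Middle of the top of the round green push button (26 mm across, in a black collar) on the bridge's deck, at bridge x = +34, y = -36 mm. It is pressed straight down.
- scan_button (a joint): Travel of the green button: 0 up, 0.006 m fully down; sprung, about 4 N when fully down, comes up by itself. Counts as pressed beyond 0.004 m.
- brown_bottle: Brown glass reagent bottle, 68 mm across, 151 mm high, loose bystander; origin at the centre of its underside.
- white_bottle: White sample bottle with a white cap, 51 mm across, 100 mm high, loose bystander; origin at the centre of its underside.
There are look-alikes about, which are no part of the job. Leave any orange look-alike of the bridge alone.

How it is judged (in metres and radians):
On the way, in this order (a step that is already met when the one before it is completed fails the run):
1. the cream dish is fully home under the bridge (x of cream_dish in the frame of bridge between -0.006 and 0.006 m and y of cream_dish in the frame of bridge between -0.009 and 0.009 m), for 0.2 s.
2. the green button is pressed down (value of joint scan_button above 0.004 m), for 0.05 s.
At the end, for the whole second after the job is handed in: The cream dish lies flat on the bench within 6 mm of touching the back stop and within 9 mm of the bridge's middle line, at rest; the button is up again; the pink dish and both bottles are within 15 mm of where they stood (all of step 1 and angle between cream_dish's own z axis and vertical below 0.04 rad and height (world z) of cream_dish below 0.003 m and linear speed of cream_dish below 0.01 m/s and value of joint scan_button below 0.0015 m and distance of each of pink_dish, brown_bottle, white_bottle from where it was at the start of the episode below 0.015 m).
It fails at once if the cream dish is lifted off the bench (over 5 mm) (height (world z) of cream_dish above 0.005 m).
It fails at once if the cream dish is tipped (over 6 degrees) (angle between cream_dish's own z axis and vertical above 0.105 rad).
It fails at once if the button is pressed before the dish is home (value of joint scan_button above 0.003 m and not (x of cream_dish in the frame of bridge between -0.006 and 0.006 m and y of cream_dish in the frame of bridge between -0.009 and 0.009 m)).
It fails at once if the pink dish is pushed aside, tipped or picked up (distance of pink_dish from where it was at the start of the episode above 0.015 m or angle between pink_dish's own z axis and vertical above 0.2 rad).
It fails at once if a bottle is pushed aside, tipped or picked up (distance of any of brown_bottle, white_bottle from where it was at the start of the episode above 0.015 m or angle between any of brown_bottle, white_bottle's own z axis and vertical above 0.2 rad).
It also fails if it takes over 58 s, if anything falls off the work surface, if the arm or the gripper's body presses on something with over 40 N, if the wrist force passes 120 N, or if a joint passes its speed limit or range.

## Working session

There is one attempt and no reset: what is moved stays moved. The work goes in short steps, Python scripts to look and compute and a tool call to move; the robot and the scene stay as the last step left them, time stands still between calls to the robot, and variables do not carry over. Pictures are saved under pics/ and viewed, at most 10 in all, crops included, and the job is handed in when it is done.

Besides the shell and the picture viewer there is one more tool, called after "Request:" in YAML: its name, and indented under it one key for each argument. apply_moves: Moves the arm, as the interface text tells. Its arguments: {"type":"object","properties":{"angular":{"type":"array"},"travel":{"type":"array"},"jaw":{"type":"array"},"force":{"type":"number"}},"required":["angular","travel","jaw"]}

```bash
mkdir -p pics
python3 - <<'E'
from bench import r
import cv2,pickle
for n in("scene","top"):
    s=r.snapshot(n); pickle.dump(s,open(n+'.pkl','wb'))
    cv2.imwrite(f'pics/{n}0.png',s['color'][...,::-1])
print(r.sense()['tool_pos'],r.sense()['tcp_rot'],r.sense()['time'],r.tcp_to_tips)
E
```

```text
[ 230.65022538 -553.41165412  255.33950168] [-1.79904636e+02 -6.11048370e-03  2.26222027e+01] 0.1 25.0
```

View pics/top0.png

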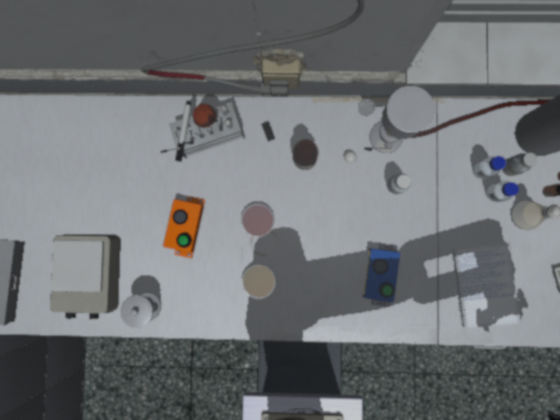

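View pics/scene0.png

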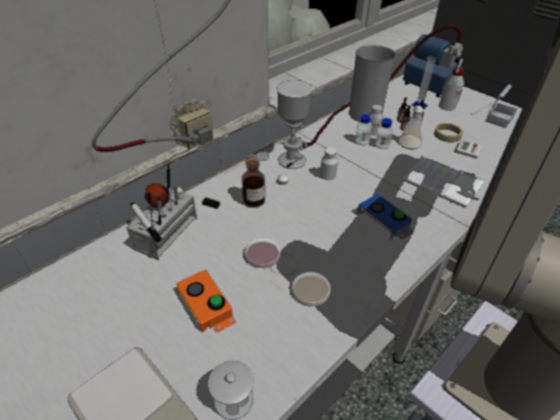

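The top view shows the blue bridge at (382,276), with its button at (387,290) and cover at (380,267). The orange look-alike is at (183,228). The cream dish is at (258,281) and the pink dish at (258,219). I'll measure them and confirm with a crop.

```bash
cat > h.py <<'E'
import cv2,numpy as np,pickle
def ray(s,u,v,z):
    R=np.array(s['R']);t=np.array(s['t']);c=-R.T@t
    d=R.T@np.array([(u-s['cx'])/s['fx'],(v-s['cy'])/s['fy'],1])
    return c+d*(z-c[2])/d[2]
def proj(s,X):
    p=np.array(s['R'])@np.array(X,float)+np.array(s['t']).ravel()
    return s['fx']*p[0]/p[2]+s['cx'],s['fy']*p[1]/p[2]+s['cy']
def blobs(s,lo,hi,box,amin=15):
    h=cv2.cvtColor(s['color'],cv2.COLOR_RGB2HSV);m=cv2.inRange(h,lo,hi)
    k=np.zeros_like(m);k[box[1]:box[3],box[0]:box[2]]=1;m*=k
    cs,_=cv2.findContours(m,cv2.RETR_EXTERNAL,cv2.CHAIN_APPROX_NONE)
    return sorted([c for c in cs if cv2.contourArea(c)>=amin],key=cv2.contourArea,reverse=True)
E
python3 - <<'E'
from h import *
s=pickle.load(open('top.pkl','rb'));S=pickle.load(open('scene.pkl','rb'))
h=cv2.cvtColor(s['color'],cv2.COLOR_RGB2HSV)
for n,u,v in(('cream',258,281),('pink',258,219),('btn',387,290),('cover',380,267),('deck',372,255),('bench',320,200),('shadow',300,260)):print(n,h[v,u])
print('cam',-np.array(s['R']).T@np.array(s['t']),s['fx'])
for n,u,v in(('cream',258,281),('pink',258,219)):print(n,ray(s,u,v,19))
print('btn',ray(s,387,290,42),'cover',ray(s,380,267,41),'mm/px',ray(s,388,290,42)-ray(s,387,290,42))
a=cv2.resize(s['color'][200:310,225:425],None,fx=4,fy=4,interpolation=2)
cv2.imwrite('pics/crop.png',a[...,::-1])
E
```

```text
cream [ 20  41 125]
pink [175  39 118]
btn [ 71 115  71]
cover [108  23  55]
deck [110 155 132]
bench [103  14 165]
shadow [105  16  93]
cam [ 570.30479634   23.50255551 1180.67751543] 431.97824108647285
cream [455.79519873 121.32800283  19.        ]
pink [621.56036351 124.70220809  19.        ]
btn [ 441.31111923 -216.41668858   42.        ] cover [ 500.23576053 -198.42129507   41.        ] mm/px [ 0.05065415 -2.57890782  0.        ]
```

View pics/crop.png

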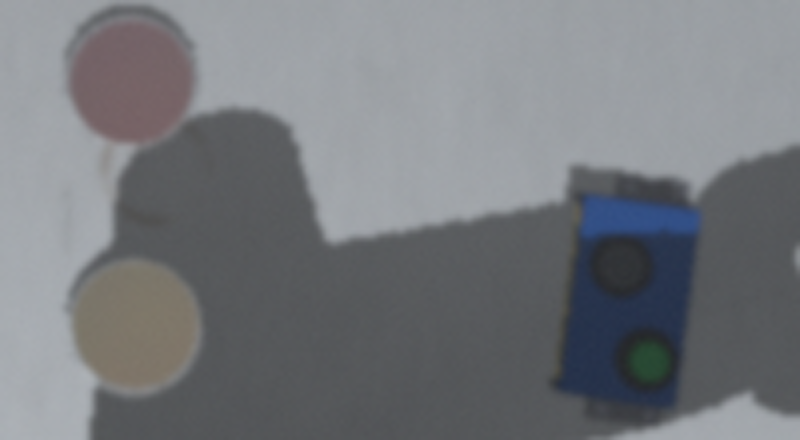

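The crop confirms the target: the cream dish is at crop (135,326), with pink above it. The blue bridge has its yellow stripe on its left edge (570,290), so the mouth faces the cream dish, and the green button is at (650,360). Next I'll get accurate positions.

Run:
```python
from h import *
s=pickle.load(open('top.pkl','rb'));S=pickle.load(open('scene.pkl','rb'))
def cen(c): m=cv2.moments(c);return m['m10']/m['m00'],m['m01']/m['m00']
for nm,q,bc,bb,bg in(('top',s,(235,255,280,305),(355,240,410,310),(375,278,400,302)),('scene',S,(285,268,335,310),(350,190,420,240),(388,203,412,226))):
    print(nm)
    c=blobs(q,(12,22,90),(32,255,255),bc)[0]; (u,v),d,a=cv2.fitEllipse(c); print(' cream px',u,v,d,ray(q,u,v,17)[:2].round(1))
    g=blobs(q,(50,70,40),(85,255,255),bg,5)[0]; print(' btn',cen(g),cv2.contourArea(g),ray(q,*cen(g),43)[:2].round(1))
    b=blobs(q,(100,100,50),(125,255,255),bb)[0]
    if nm=='top':
        P=np.array([ray(q,*p[0],38)[:2] for p in b],np.float32)
        print(' deck',cv2.minAreaRect(P),cv2.boxPoints(cv2.minAreaRect(P)).round(1).tolist())
        p=blobs(q,(165,20,70),(179,255,255),(238,198,280,240))[0];(u,v),d,a=cv2.fitEllipse(p);print(' pink',ray(q,u,v,17)[:2].round(1))
        k=blobs(q,(0,0,0),(179,90,75),(366,256,394,279),5)
        for c in k[:2]: print(' cover?',cv2.contourArea(c),ray(q,*cen(c),41)[:2].round(1))
```

```text
top
 cream px 258.57476806640625 281.0245361328125 (29.226825714111328, 29.790531158447266) [455.6 120. ]
 btn (386.8434343434343, 289.8712121212121) 66.0 [ 441.7 -215.8]
 deck ((481.1778564453125, -204.85765075683594), (75.03697204589844, 128.985595703125), 82.91970825195312) [[412.6000061035156, -234.10000610351562], [540.5999755859375, -250.0], [549.7999877929688, -175.60000610351562], [421.79998779296875, -159.6999969482422]]
 pink [618.2 126. ]
 cover? 175.0 [ 502.5 -198. ]
 cover? 13.5 [ 494.2 -166.7]
scene
 cream px 310.34210205078125 289.80169677734375 (27.124088287353516, 34.044776916503906) [449.9 129.9]
 btn (398.97777777777776, 213.34814814814814) 45.0 [ 444.4 -219. ]
```

Request:
apply_moves:
  angular:
    - [0, 0, 0.377]
    - [0, 0, 0.377]
    - [0, 0, 0.377]
    - [0, 0, 0.377]
    - [0, 0, 0.377]
    - [0, 0, 0.377]
    - [0, 0, 0.377]
    - [0, 0, 0.377]
    - [0, 0, 0.377]
    - [0, 0, 0.377]
    - [0, 0, 0.377]
    - [0, 0, 0.377]
    - [0, 0, 0.377]
    - [0, 0, 0.377]
    - [0, 0, 0.377]
    - [0, 0, 0.377]
    - [0, 0, 0.377]
    - [0, 0, 0.377]
    - [0, 0, 0.377]
    - [0, 0, 0.377]
  travel:
    - [0.3, 0.95, 0]
    - [0.3, 0.95, 0]
    - [0.3, 0.95, 0]
    - [0.3, 0.95, 0]
    - [0.3, 0.95, 0]
    - [0.3, 0.95, 0]
    - [0.3, 0.95, 0]
    - [0.3, 0.95, 0]
    - [0.3, 0.95, 0]
    - [0.3, 0.95, 0]
    - [0.3, 0.95, 0]
    - [0.3, 0.95, 0]
    - [0.3, 0.95, 0]
    - [0.3, 0.95, 0]
    - [0.3, 0.95, 0]
    - [0.3, 0.95, 0]
    - [0.3, 0.95, 0]
    - [0.3, 0.95, 0]
    - [0.3, 0.95, 0]
    - [0.3, 0.95, 0]
  jaw: [0.6, 0.6, 0.6, 0.6, 0.6, 0.6, 0.6, 0.6, 0.6, 0.6, 0.6, 0.6, 0.6, 0.6, 0.6, 0.6, 0.6, 0.6, 0.6, 0.6]

```text
time: 2.6
tool_pos: [470.8, 207.5, 255.8]
tcp_rot: [-180.0, 0.0, 83.0]
ft_force: [0.6, 0.5, 0.5]
finger_gap: 51.3
grip_force: 0.0
```

Request:
apply_moves:
  angular:
    - [0, 0, 0]
    - [0, 0, 0]
    - [0, 0, 0]
    - [0, 0, 0]
    - [0, 0, 0]
    - [0, 0, 0]
    - [0, 0, 0]
    - [0, 0, 0]
  travel:
    - [-0.1, 0, -1]
    - [0, 0, -1]
    - [0, 0, -1]
    - [0, 0, -1]
    - [0, 0, -0.8]
    - [0, 0, -0.5]
    - [0, 0, -0.35]
    - [0, 0, 0]
  jaw: [0.6, 0.6, 0.6, 0.6, 0.6, 0.6, 0.6, 0.6]

```text
time: 3.6
tool_pos: [465.9, 205.9, 29.2]
tcp_rot: [-179.9, 0.1, 82.9]
ft_force: [0.0, -0.4, 0.6]
finger_gap: 51.1
grip_force: 0.0
```

Run:
```python
from bench import r
from h import *
a=[]
for n in("scene","top"):
    s=r.snapshot(n)
    a.append(s['color'])
x=cv2.resize(a[0][220:320,250:400],(600,400),interpolation=2);
y=cv2.resize(a[1][230:330,180:330],(600,400),interpolation=2)
cv2.imwrite('pics/b.png',cv2.resize(np.vstack([x,y]),(450,600))[...,::-1])
```

```text
(no output)
```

View pics/b.png

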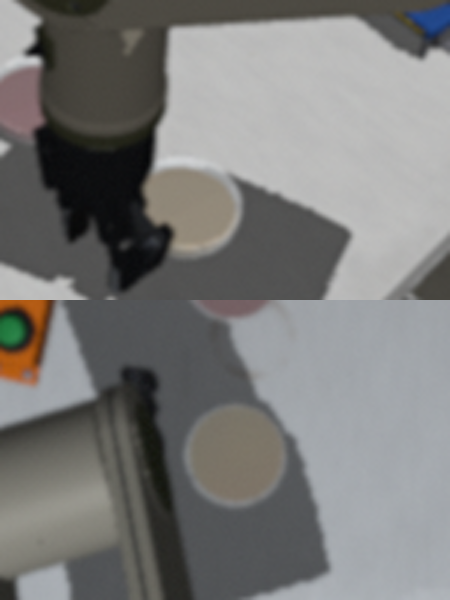

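The gripper stands behind the undisturbed cream dish at lower-crop (235,455), with the fingers straddling its axis. I'll push it in a cradle between the two fingers.

Request:
apply_moves:
  angular:
    - [0, 0, 0]
    - [0, 0, 0]
    - [0, 0, 0]
    - [0, 0, 0]
    - [0, 0, 0]
    - [0, 0, 0]
    - [0, 0, 0]
    - [0, 0, 0]
    - [0, 0, 0]
    - [0, 0, 0]
    - [0, 0, 0]
    - [0, 0, 0]
    - [0, 0, 0]
    - [0, 0, 0]
    - [0, 0, 0]
    - [0, 0, 0]
    - [0, 0, 0]
    - [0, 0, 0]
    - [0, 0, 0]
    - [0, 0, 0]
  travel:
    - [-0.03, -0.25, 0]
    - [-0.03, -0.25, 0]
    - [-0.02, -0.2, 0]
    - [-0.02, -0.15, 0]
    - [-0.01, -0.1, 0]
    - [0.03, -0.15, 0]
    - [0.05, -0.25, 0]
    - [0.065, -0.345, 0]
    - [0.065, -0.345, 0]
    - [0.065, -0.345, 0]
    - [0.065, -0.345, 0]
    - [0.065, -0.345, 0]
    - [0.065, -0.345, 0]
    - [0.065, -0.345, 0]
    - [0.065, -0.345, 0]
    - [0.065, -0.345, 0]
    - [0.065, -0.345, 0]
    - [0.065, -0.345, 0]
    - [0.065, -0.345, 0]
    - [0.065, -0.345, 0]
  jaw: [0.6, 0.6, 0.6, 0.6, 0.6, 0.6, 0.6, 0.6, 0.6, 0.6, 0.6, 0.6, 0.6, 0.6, 0.6, 0.6, 0.6, 0.6, 0.6, 0.6]

```text
time: 6.2
tool_pos: [499.5, -28.2, 30.3]
tcp_rot: [-180.0, 0.0, 82.9]
ft_force: [-0.4, 0.8, -0.2]
finger_gap: 51.1
grip_force: 0.4
```

Run:
```python
from bench import r
from h import *
z=r.sense();print(z['tool_pos'],z['ft_force'])
a=[]
for n in("scene","top"):
    s=r.snapshot(n);pickle.dump(s,open(n+'1.pkl','wb'))
    a.append(s['color'])
x=cv2.resize(a[0][170:270,290:440],(600,400),interpolation=2);
y=cv2.resize(a[1][220:320,260:410],(600,400),interpolation=2)
cv2.imwrite('pics/c.png',cv2.resize(np.vstack([x,y]),(450,600))[...,::-1])
c=blobs(s,(12,22,60),(32,255,255),(270,230,410,320))
for k in c[:2]: (u,v),d,_=cv2.fitEllipse(k); print(u,v,d,ray(s,u,v,17))
```

```text
[499.54013944 -28.1759228   30.27817406] [-0.42805985  0.81946426 -0.15286237]
```

View pics/c.png

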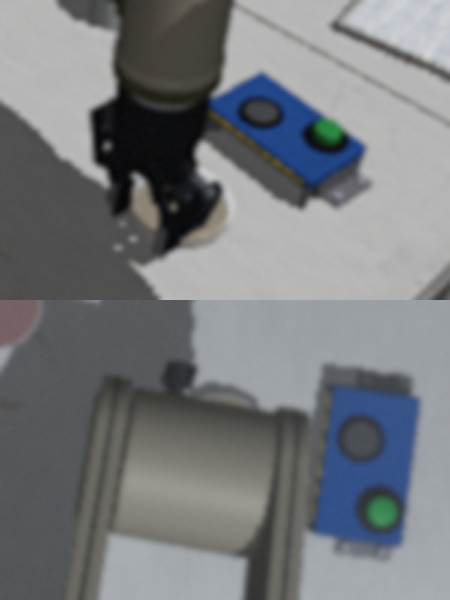

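The dish sits cradled between the fingers: upper crop (180,215), with its edge visible at lower crop (220,388). The bridge is now well lit, so I'll take the second bridge measurement here.

Run:
```python
from h import *
s=pickle.load(open('top1.pkl','rb'));S=pickle.load(open('scene1.pkl','rb'))
def cen(c): m=cv2.moments(c);return np.array([m['m10']/m['m00'],m['m01']/m['m00']])
th=np.radians(-97.07)
for nm,q,bg,bb,bk in(('top',s,(375,278,400,302),(364,240,410,310),(368,258,392,276)),('scene',S,(388,203,412,226),(350,190,420,240),(366,200,386,214))):
    g=blobs(q,(50,70,40),(85,255,255),bg,5)[0]; G=ray(q,*cen(g),43)[:2]
    k=blobs(q,(0,0,0),(179,110,125),bk,5)[0]; K=ray(q,*cen(k),41)[:2]
    P=np.array([ray(q,*p[0],38)[:2] for p in blobs(q,(100,110,50),(125,255,255),bb)[0]],np.float32)
    R=cv2.minAreaRect(P)
    v=K-G; yaw=np.degrees(np.arctan2(v[1],v[0])-np.arctan2(58,-24))
    X=np.array([np.cos(th),np.sin(th)]);Y=np.array([-X[1],X[0]])
    print(nm,'G',G.round(1),'K',K.round(1),cv2.contourArea(k),'len',np.hypot(*v),'yaw',yaw,'rect',R,'orig',(G-34*X+36*Y).round(1),(K-10*X-22*Y).round(1),(np.array(R[0])-19*X).round(1))
# yellow stripe
y=blobs(s,(15,60,50),(35,255,255),(355,235,380,310),2)
for c in y: print(cen(c), ray(s,*cen(c),31))
```

```text
top G [ 441.2 -216.4] K [ 503.2 -198. ] 161.5 len 64.59326371178413 yaw -95.94076341271358 rect ((479.8855285644531, -203.47476196289062), (73.08049774169922, 129.8907470703125), 82.46180725097656) orig [ 481.1 -187. ] [ 482.6 -185.3] [ 482.2 -184.6]
scene G [ 443.3 -217.7] K [ 503.4 -197.3] 73.5 len 63.43277259459492 yaw -93.76163756095451 rect ((476.4013671875, -200.12261962890625), (79.61040496826172, 136.96322631835938), 80.71333312988281) orig [ 483.2 -188.4] [ 482.8 -184.7] [ 478.7 -181.3]
```

Request:
apply_moves:
  angular:
    - [0, 0, 0]
    - [0, 0, 0]
    - [0, 0, 0]
    - [0, 0, 0]
    - [0, 0, 0]
    - [0, 0, 0]
    - [0, 0, 0]
    - [0, 0, 0]
    - [0, 0, 0]
    - [0, 0, 0]
  travel:
    - [-0.025, -0.25, 0]
    - [-0.025, -0.25, 0]
    - [-0.025, -0.25, 0]
    - [-0.025, -0.25, 0]
    - [-0.025, -0.25, 0]
    - [-0.025, -0.25, 0]
    - [-0.025, -0.25, 0]
    - [-0.025, -0.25, 0]
    - [-0.025, -0.25, 0]
    - [0, 0, 0]
  jaw: [0.6, 0.6, 0.6, 0.6, 0.6, 0.6, 0.6, 0.6, 0.6, 0.6]

```text
time: 7.55
tool_pos: [490.4, -118.1, 30.3]
tcp_rot: [180.0, 0.0, 82.9]
ft_force: [0.3, -0.3, 0.1]
finger_gap: 51.1
grip_force: 0.0
```

Request:
apply_moves:
  angular:
    - [0, 0, 0]
    - [0, 0, 0]
    - [0, 0, 0]
    - [0, 0, 0]
    - [0, 0, 0]
    - [0, 0, 0]
    - [0, 0, 0]
    - [0, 0, 0]
  travel:
    - [-0.01, -0.1, 0]
    - [-0.01, -0.1, 0]
    - [-0.01, -0.1, 0]
    - [-0.005, -0.04, 0]
    - [-0.005, -0.04, 0]
    - [-0.005, -0.04, 0]
    - [0, 0, 0]
    - [0, 0, 0]
  jaw: [0.6, 0.6, 0.6, 0.6, 0.6, 0.6, 0.6, 0.6]

```text
time: 8.55
tool_pos: [488.6, -134.1, 30.3]
tcp_rot: [180.0, 0.0, 82.9]
ft_force: [-0.7, 0.2, -0.2]
finger_gap: 51.3
grip_force: 0.0
```

Request:
apply_moves:
  angular:
    - [0, 0, 0]
    - [0, 0, 0]
    - [0, 0, 0]
  travel:
    - [0, -0.03, 0]
    - [0, -0.03, 0]
    - [0, 0, 0]
  jaw: [0.6, 0.6, 0.6]

```text
time: 8.93
tool_pos: [488.6, -136.5, 30.3]
tcp_rot: [180.0, 0.0, 82.9]
ft_force: [1.1, -0.4, -0.1]
finger_gap: 51.2
grip_force: 0.1
```

Request:
apply_moves:
  angular:
    - [0, 0, 0]
    - [0, 0, 0]
    - [0, 0, 0]
  travel:
    - [0, -0.03, 0]
    - [0, -0.03, 0]
    - [0, 0, 0]
  jaw: [0.6, 0.6, 0.6]

```text
time: 9.3
tool_pos: [488.6, -138.7, 30.3]
tcp_rot: [-180.0, -0.0, 82.9]
ft_force: [0.9, 1.5, 0.8]
finger_gap: 51.0
grip_force: 0.8
```

Request:
apply_moves:
  angular:
    - [0, 0, 0]
    - [0, 0, 0]
    - [0, 0, 0]
  travel:
    - [0, -0.03, 0]
    - [0, -0.03, 0]
    - [0, 0, 0]
  jaw: [0.6, 0.6, 0.6]

```text
time: 9.68
tool_pos: [488.6, -139.6, 30.2]
tcp_rot: [-180.0, -0.2, 82.9]
ft_force: [1.2, 10.5, 2.4]
finger_gap: 51.1
grip_force: 4.7
```

The force rises at the expected place, so the dish has met the stop. I'll back off, rise and check.

Request:
apply_moves:
  angular:
    - [0, 0, 0]
    - [0, 0, 0]
    - [0, 0, 0]
    - [0, 0, 0]
    - [0, 0, 0]
    - [0, 0, 0]
    - [0, 0, 0]
    - [0, 0, 0]
    - [0, 0, 0]
    - [0, 0, 0]
    - [0, 0, 0]
    - [0, 0, 0]
  travel:
    - [0.01, 0.1, 0]
    - [0.03, 0.25, 0]
    - [0.06, 0.5, 0]
    - [0.06, 0.5, 0]
    - [0, 0.5, 0.3]
    - [0, 0.6, 0.6]
    - [0, 0.7, 0.6]
    - [0, 0.7, 0.4]
    - [0, 0.7, 0]
    - [0, 0.7, 0]
    - [0, 0.5, 0]
    - [0, 0, 0]
  jaw: [0.6, 0.6, 0.6, 0.6, 0.6, 0.6, 0, 0, 0, 0, 0, 0]

```text
time: 11.18
tool_pos: [494.9, 90.0, 106.3]
tcp_rot: [180.0, 0.0, 83.1]
ft_force: [-0.4, -0.2, 0.4]
finger_gap: -0.1
grip_force: 0.0
```

Run:
```python
from bench import r
from h import *
a=[]
for n in("scene","top"):
    s=r.snapshot(n);pickle.dump(s,open(n+'2.pkl','wb'))
    a.append(s['color'])
x=cv2.resize(a[0][165:265,320:470],(600,400),interpolation=2);
y=cv2.resize(a[1][225:325,310:460],(600,400),interpolation=2)
cv2.imwrite('pics/d.png',cv2.resize(np.vstack([x,y]),(450,600))[...,::-1])
# expected dish-home rear rim and sides (z=17) in top pixels
X=np.array([np.cos(np.radians(-97)),np.sin(np.radians(-97))]);Y=np.array([-X[1],X[0]]);O=np.array([482,-186])
h=cv2.cvtColor(s['color'],cv2.COLOR_RGB2HSV)
for c in blobs(s,(8,22,60),(32,255,255),(335,240,372,310),5):
    q=np.array([ray(s,*p[0],17)[:2]-O for p in c]); b=np.c_[q@X,q@Y]; print(cv2.contourArea(c),b.min(0),b.max(0),'y at rear',b[b[:,0]<b[:,0].min()+4].mean(0))
```

```text
132.5 [-39.52005201 -31.76078152] [-18.47136144  37.93927263] y at rear [-37.83171884  -0.54010956]
```

View pics/d.png

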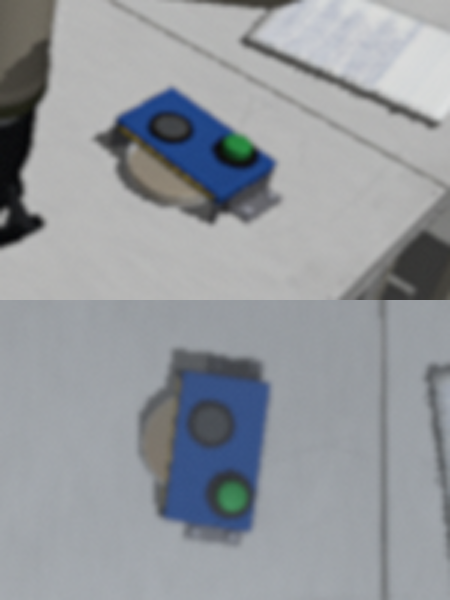

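The dish is home: the rear of its medium is at bridge x = -39.5 (medium radius about 40) and its lateral offset is near 0. It lies flat under the deck at lower crop (158,435). Next is the button at about (442,-216).

Request:
apply_moves:
  angular:
    - [0, 0, 0]
    - [0, 0, 0]
    - [0, 0, 0]
    - [0, 0, 0]
    - [0, 0, 0]
    - [0, 0, 0]
    - [0, 0, 0]
    - [0, 0, 0]
    - [0, 0, 0]
    - [0, 0, 0]
    - [0, 0, 0]
    - [0, 0, 0]
    - [0, 0, 0]
  travel:
    - [-0.15, -0.85, 0]
    - [-0.15, -0.85, 0]
    - [-0.15, -0.85, 0]
    - [-0.15, -0.85, 0]
    - [-0.15, -0.85, 0]
    - [-0.15, -0.85, 0]
    - [-0.15, -0.85, 0]
    - [-0.15, -0.85, 0]
    - [-0.13, -0.85, 0]
    - [0, 0, -0.3]
    - [0, 0, -0.25]
    - [0, 0, -0.2]
    - [0, 0, 0]
  jaw: [0, 0, 0, 0, 0, 0, 0, 0, 0, 0, 0, 0, 0]

```text
time: 12.9
tool_pos: [441.4, -216.3, 75.4]
tcp_rot: [-179.9, -0.0, 83.0]
ft_force: [-1.2, 0.2, 1.6]
finger_gap: -0.1
grip_force: 0.9
```

Request:
apply_moves:
  angular:
    - [0, 0, 0]
    - [0, 0, 0]
    - [0, 0, 0]
  travel:
    - [0, 0, -0.05]
    - [0, 0, -0.05]
    - [0, 0, 0]
  jaw: [0, 0, 0]

```text
time: 13.28
tool_pos: [442.1, -217.0, 72.5]
tcp_rot: [180.0, -0.0, 83.0]
ft_force: [-0.2, 1.9, 4.1]
finger_gap: -0.1
grip_force: 1.6
```

Request:
apply_moves:
  angular:
    - [0, 0, 0]
    - [0, 0, 0]
    - [0, 0, 0]
  travel:
    - [0, 0, -0.05]
    - [0, 0, -0.025]
    - [0, 0, 0]
  jaw: [0, 0, 0]

```text
time: 13.65
tool_pos: [442.3, -217.3, 70.8]
tcp_rot: [180.0, -0.0, 82.9]
ft_force: [-5.9, 6.1, 16.4]
finger_gap: -0.1
grip_force: 8.5
```

Run:
```python
from bench import r
from h import *
z=r.sense();print(z['tool_pos'],z['ft_force'],z['wrist_torque'])
L=[]
for n in('top','scene'):
    q=pickle.load(open(n+'2.pkl','rb'))
    bg=(375,278,400,302) if n=='top' else (388,203,412,226)
    g=blobs(q,(50,70,40),(85,255,255),bg,5)[0];m=cv2.moments(g);u,v=m['m10']/m['m00'],m['m01']/m['m00']
    L.append([ray(q,u,v,h) for h in (35,55)])
for h in range(39,58,2):
    f=(h-35)/20;a,b=[l[0]+(l[1]-l[0])*f for l in L];print(h,(a-b)[:2].round(1),a[:2].round(1))
s=r.snapshot('scene')['color']
cv2.imwrite('pics/e.png',cv2.resize(s[150:250,340:460],(720,600),interpolation=2)[...,::-1])
```

```text
[ 442.3195761  -217.29430461   70.78506673] [-5.86024682  6.13311125 16.39373359] [1.07863628 0.92348809 0.11943701]
39 [-4.5  4.9] [ 440.9 -217.1]
41 [-3.4  3.2] [ 441.1 -216.7]
43 [-2.2  1.6] [ 441.4 -216.3]
45 [-1.  -0.1] [ 441.6 -215.8]
47 [ 0.2 -1.8] [ 441.8 -215.4]
49 [ 1.3 -3.5] [ 442. -215.]
51 [ 2.5 -5.1] [ 442.3 -214.6]
53 [ 3.7 -6.8] [ 442.5 -214.2]
55 [ 4.8 -8.5] [ 442.7 -213.7]
57 [  6.  -10.1] [ 443.  -213.3]
```

View pics/e.png

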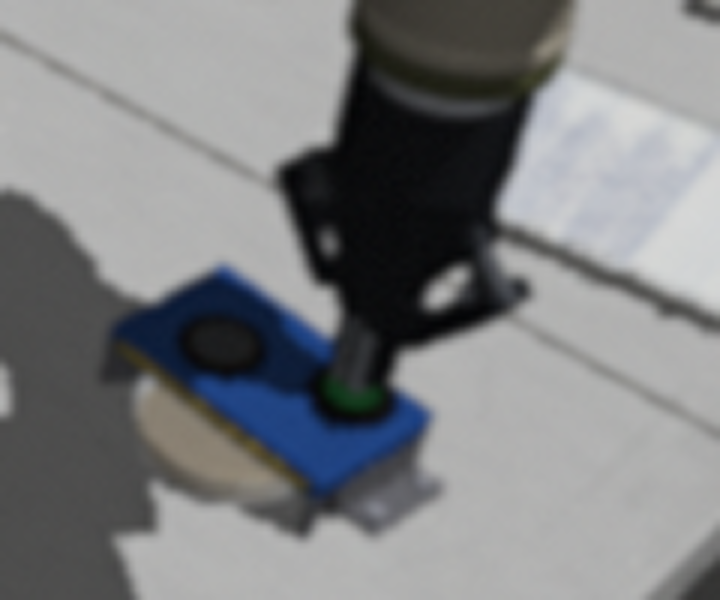

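The tips rest on the green button, upper right of (355,390), but one corner could be catching the collar. I'll lift, shift about 1 mm, and press again while watching force against height.

Request:
apply_moves:
  angular:
    - [0, 0, 0]
    - [0, 0, 0]
    - [0, 0, 0]
    - [0, 0, 0]
  travel:
    - [0, 0, 0.15]
    - [0, 0, 0.15]
    - [0, 0.02, 0]
    - [0, 0, 0]
  jaw: [0, 0, 0, 0]

```text
time: 14.2
tool_pos: [441.6, -216.4, 81.0]
tcp_rot: [-180.0, -0.0, 82.9]
ft_force: [-0.4, -0.0, 0.2]
finger_gap: 0.4
grip_force: 0.0
```

Request:
apply_moves:
  angular:
    - [0, 0, 0]
    - [0, 0, 0]
    - [0, 0, 0]
  travel:
    - [0, 0, -0.08]
    - [0, 0, -0.07]
    - [0, 0, 0]
  jaw: [0, 0, 0]

```text
time: 14.58
tool_pos: [441.7, -216.4, 75.0]
tcp_rot: [-180.0, -0.0, 82.9]
ft_force: [-1.3, -1.0, 2.1]
finger_gap: -0.2
grip_force: 1.0
```

Request:
apply_moves:
  angular:
    - [0, 0, 0]
    - [0, 0, 0]
    - [0, 0, 0]
  travel:
    - [0, 0, -0.05]
    - [0, 0, 0]
    - [0, 0, 0]
  jaw: [0, 0, 0]

```text
time: 14.95
tool_pos: [441.7, -216.4, 73.3]
tcp_rot: [-180.0, -0.0, 82.9]
ft_force: [-0.6, -0.9, 2.4]
finger_gap: -0.2
grip_force: 1.4
```

Request:
apply_moves:
  angular:
    - [0, 0, 0]
    - [0, 0, 0]
    - [0, 0, 0]
  travel:
    - [0, 0, -0.05]
    - [0, 0, 0]
    - [0, 0, 0]
  jaw: [0, 0, 0]

```text
time: 15.32
tool_pos: [441.8, -216.5, 71.4]
tcp_rot: [180.0, 0.0, 82.9]
ft_force: [-0.9, 0.4, 3.9]
finger_gap: -0.3
grip_force: 1.8
```

Request:
apply_moves:
  angular:
    - [0, 0, 0]
    - [0, 0, 0]
    - [0, 0, 0]
  travel:
    - [0, 0, -0.04]
    - [0, 0, 0]
    - [0, 0, 0]
  jaw: [0, 0, 0]

```text
time: 15.7
tool_pos: [441.9, -216.5, 70.8]
tcp_rot: [180.0, 0.0, 82.9]
ft_force: [-6.8, 2.6, 15.8]
finger_gap: -0.1
grip_force: 7.6
```

The force grows from 2 to 4 N with a hard stop at TCP height 70.8, which matches the button's spring reaching full travel. Now lift and move clear.

Request:
apply_moves:
  angular:
    - [0, 0, 0]
    - [0, 0, 0]
    - [0, 0, 0]
    - [0, 0, 0]
    - [0, 0, 0]
    - [0, 0, 0]
    - [0, 0, 0]
    - [0, 0, 0]
    - [0, 0, 0]
    - [0, 0, 0]
  travel:
    - [0, 0, 0.15]
    - [0, 0, 0.3]
    - [0, 0, 0.8]
    - [0, 0, 0.9]
    - [0, 0, 0.9]
    - [0, 0.9, 0.5]
    - [0, 0.9, 0]
    - [0, 0.9, 0]
    - [0, 0.9, 0]
    - [0, 0, 0]
  jaw: [0, 0, 0, 0, 0, 0, 0, 0, 0, 0]

```text
time: 16.95
tool_pos: [441.7, -70.5, 212.0]
tcp_rot: [180.0, -0.0, 83.1]
ft_force: [0.1, -0.5, -0.6]
finger_gap: -0.1
grip_force: 0.0
```

Run:
```python
from bench import r
from h import *
s=r.snapshot('top')
X=np.array([np.cos(np.radians(-97)),np.sin(np.radians(-97))]);Y=np.array([-X[1],X[0]]);O=np.array([482,-186])
for c in blobs(s,(8,22,60),(32,255,255),(335,240,372,310),5):
    q=np.array([ray(s,*p[0],17)[:2]-O for p in c]); b=np.c_[q@X,q@Y]; print(cv2.contourArea(c),b.min(0),b.max(0))
cv2.imwrite('pics/f.png',s['color'][...,::-1])
```

```text
141.0 [-39.85661114 -31.76078152] [-18.13855172  37.93927263]
```

View pics/f.png

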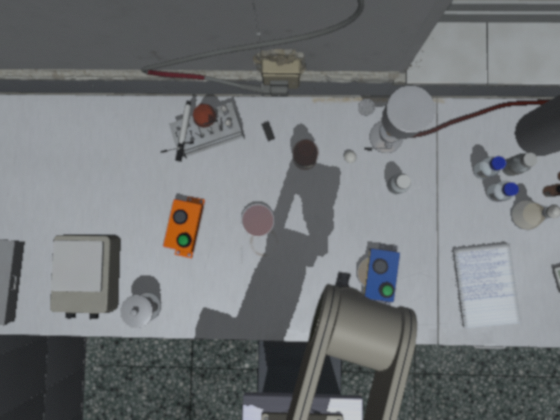

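The dish is still home at (362,270), the button at (387,290) is up, and the pink dish and both bottles are where they stood. The arm is clear, so I'm handing in.

```bash
python3 -c "
from bench import r
print(r.hand_in())"
```

```text
the job is handed in; nothing more can be done
None
```

The job is handed in (no verdict came back): the cream dish was pushed flat against the bridge's back stop, the green button was then pressed to its hard stop (twice, to be sure it went fully down) and came up again, the arm moved clear, and the pink dish and both bottles stayed where they stood.

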